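Set the running clearance of a hold-down foot

TASK

Set the clearance of the hold-down foot over the heater chuck: turn the black wing thumbscrew clockwise until the foot bottoms snugly on the chuck, feeling for the stop and not forcing it, then back it off a quarter of a turn and let go. Leave the vial, the brass weight and the black tray beside the stand where they are.

Things in the scene. Friction and masses are not known exactly. Their poses are not given: they have to be found in the camera images.
- stand: Hold-down stand fixed to the table: aluminium base plate 100 x 110 x 8 mm, two steel posts 12 mm thick at y = +-40 mm, across them a blue bridge (26 mm in x, 100 mm in y, top at z = 74 mm) with a brass bush (20 mm wide, top at z = 79 mm) in the middle. Origin: centre of the base plate's underside; z up, along the screw's axis.
- chuck: White heater chuck 40 x 56 x 22 mm under the bridge, fixed on a shim pack whose thickness differs from start to start by a few mm, so the foot meets it at a different height and screw angle each time. Origin: centre of its underside; z up. The foot lands on its two clamp bars, whose tops lie at z = 22 mm in this frame.
- foot: Steel hold-down foot, a plate 28 x 50 x 5 mm under the bridge on the screw's 8 mm spindle; it does not rotate but goes down 12 mm per clockwise turn of the thumbscrew. Origin: centre of its lower face; z up. Pressing on the chuck with 20 N (0.07 N m at the wing in all, drag included) for 0.2 s is bottomed; over 80 N (0.18 N m in all) is forced.
- foot_face (a point): Centre of the foot's lower face, which lands on the chuck's bars.
- wing (a point): Centre of the thumbscrew's black wing above the bridge, on the screw's axis: a flat upright bar 40 mm long (this frame's x), 10 mm thick (y; pinch it across this), 22 mm tall (z up), white mark on its +x half. 81 mm above the foot's lower face, moving up and down with it; at least 30 mm above the brass bush, nothing else beside it at its height.
- thumbscrew (a joint): Angle of the screw, rad; grows as it is turned clockwise seen from above (foot goes down 1.91 mm per rad). Starts at 0 to 0.8; the foot bottoms about 1 to 3.2 rad later, differently each time. Turning freely takes a steady 0.03 N m (thread drag, it stays where it is left). Against the stop each further 0.1 N m presses the foot with 52 N and yields about 0.07 rad; let go, it may spring back a little.
- red_vial: Bystander: white vial with a red cap, 25 mm diameter, 54 mm tall, loose, standing beside the stand. Origin: centre of its underside.
- weight: Bystander: brass check weight with a knob, 18 mm diameter, 31 mm tall, loose, standing beside the stand. Origin: centre of its underside.
- black_tray: Bystander: flat black die tray 51 x 51 x 8 mm, loose, lying beside the stand. Origin: centre of its underside.

How it is judged:
By the outcome, as a careful person would: the job done as asked, in the order asked, and still so for the second after the job is handed in, with the robot touching nothing.
It also fails if it takes over 67 s, if anything falls off the work surface, if the arm or the gripper's body presses on something with over 40 N, if the wrist force passes 120 N, or if a joint passes its speed limit or range.

ROBOT

A 6-joint arm with a two-finger parallel gripper is mounted at the origin on a cart in front of the work surface, level with it; the furniture and walls round the work are solid. World frame = base frame: x ahead of the robot, y to its left, z up, the work surface at z = 0. Lengths are in m, angles in rad, forces in N, time in s.
With the tool pointing down it reaches from about 0.225 to 0.875 m from the base axis. Payload 3.4 kg.
Tool frame: the origin (TCP) lies at the very end of the fingers, on their centre line; the grasp point (between the pads) lies 19 mm behind it (manip.pinch_z is the distance from the TCP to the grasp point, in m); z points along the fingers, y is the line along which they close (so a half turn about z gives the same grasp; the last joint's range is limited). The gripper opens to 85 mm and grips with 20 to 120 N. Pads are 22 mm wide; open, the fingers measure 114 mm over their backs; the gripper's body (76 mm by 85 mm) begins 54 mm behind the grasp point. The pads swing forward as they close: fully open they stand 13 mm farther back than shut.
Start: joints at [1, 0.276, 1.505, -0, 1.361, -0.121], TCP at [0.25, 0.518, 0.231] pointing down, gripper open.
Joint ranges: [-2.89, 2.89], [-0.75, 2.08], [0.22, 2.7], [-1.18, 4.32], [0.11, 2.71], [-2.7, 2.7]. Speed limits (rad/s): [2.57, 2.57, 3.14, 3.14, 3.14, 3.14].

INTERFACE

Orientations are given as a unit quaternion [w, x, y, z].
In Python, from rig import manip gives the robot as it stands. The module is installed in compiled form; this text tells all that it offers.
- The arm moves only by the shell command python3 -m jog 'ROWS' [FORCE]. ROWS is JSON, a list of rows, each an object of numbers: "dx", "dy", "dz": the shift along the tool's x, y, z each as a share of 25 cm, from -1 to 1; "ax", "ay", "az": the turn, a rotation vector about the tool's x, y, z each as a share of 90 degrees, from -1 to 1; "grip": the opening, from -1 (shut) to 1 (fully open), so that 0 is half open. A call has 1 to 5 rows; each row is the pose to reach, as a shift and turn from the pose commanded when the call began, along the tool's axes at that moment; what a row does not reach only later rows make up. A row lasts 1/12 s, in which the tool goes at most 41.7 mm and 7.16 degrees, less where a joint would pass 70% of its speed; a pose out of reach is approached as far as the arm can. A call with a number of a shift or a turn outside -1 to 1 is refused whole. A call with a gripper value outside its range is refused whole. The fingers move at their own pace and stop on an object; FORCE is the grip in N (left out, the last holds). Time passes only in rows, so rows that repeat a pose let the fingers close. It gives the time, the measured TCP pose, the force, the opening and the grip force at its end, in the units of the state.
- manip.get_state(): the state, without advancing time (a new reading comes with each control period).
- manip.get_image(name): name is "scene" or "top"; returns a dict with "img" (480x640x3 uint8, red, green, blue), "mtx" (3x3 intrinsics, pixels), "k1" (the pictures are not rectified: a ray, as slopes to the right and down, at radius r is drawn at 1 + k1 r^2 times it, then the intrinsics apply), "world_to_cam" (4x4, takes a point from world to camera coordinates). Camera axes: x right, y down, z forward; pixel columns grow to the right and rows downward; lengths in m; the calibration is good to about 2 mm. A picture is of the moment at which its call begins. There is no depth.
- manip.sign_off(): hands the job in; it is judged then, once.
The state is a dict: "clock": time; "qpos": joint angles; "qd": joint speeds; "effort": joint torques, N m; "position": TCP position; "ee_rot": TCP orientation; "contact_force": force on the tool from outside, world axes, zero at the start; "moment": the same for the moment, N m; "width": finger opening in m; "gripper_force": force on a finger pad.
Only numpy, scipy, OpenCV 4.12 (cv2) and the standard library are available. Lean on these libraries where they do the work, as an engineer would, in place of code of your own. Each camera call takes 0.05 s, during which the arm holds its last target. There are 200 camera calls.

## Working session

There is one attempt and no reset: what is moved stays moved. The work goes in short steps, Python scripts to look and compute and a shell command to move; the robot and the scene stay as the last step left them, time stands still between calls to the robot, and variables do not carry over. Pictures are saved under pics/ and viewed, at most 10 in all, crops included, and the job is handed in when it is done.

```bash
mkdir -p pics; python3 - <<'E'
from rig import manip
import cv2
for n in("scene","top"):
    d=manip.get_image(n); cv2.imwrite(f"pics/{n}0.png",d["img"][:,:,::-1]); print(n,d["mtx"].tolist(),d["k1"],d["world_to_cam"].round(4).tolist())
s=manip.get_state();print(s);print(manip.pinch_z)
E
```

```text
scene [[549.7634981278903, 0.0, 321.6793935011414], [0.0, 549.7634981278903, 238.74580220062242], [0.0, 0.0, 1.0]] -0.1423787472771744 [[-0.5121, -0.8585, -0.0268, 0.355], [-0.3366, 0.2293, -0.9133, 0.2242], [0.7902, -0.4587, -0.4064, 0.5868], [0.0, 0.0, 0.0, 1.0]]
top [[553.4335961276313, 0.0, 318.42368641781934], [0.0, 553.4335961276313, 253.4987416533995], [0.0, 0.0, 1.0]] -0.11836001634389598 [[-0.0098, -0.9998, 0.0189, 0.1248], [-0.9922, 0.0074, -0.1242, 0.5013], [0.1241, -0.0199, -0.9921, 0.8776], [0.0, 0.0, 0.0, 1.0]]
{'clock': 0.1, 'qpos': array([ 1.00002292e+00,  2.76536150e-01,  1.50601720e+00,  2.13707576e-05,
        1.36074681e+00, -1.21016199e-01]), 'qd': array([-1.06104943e-03, -3.32970222e-04, -4.16468257e-03, -3.12504229e-03,
       -1.31076683e-03, -6.64355241e-05]), 'effort': array([-6.00821149e-04, -4.17699552e+01, -2.46403009e+01, -2.94822285e-04,
        5.76571256e-03,  5.83056504e-06]), 'position': array([0.24971841, 0.5173983 , 0.23051948]), 'ee_rot': array([-2.99285378e-04,  2.22990121e-01,  9.74820331e-01, -7.99645858e-04]), 'contact_force': array([ 0.20616658, -0.98538507, -0.36740172]), 'moment': array([ 0.00998248, -0.03586792, -0.02010442]), 'gripper_force': 0.0, 'width': 0.08544445610838289}
0.0187
```

View pics/scene0.png

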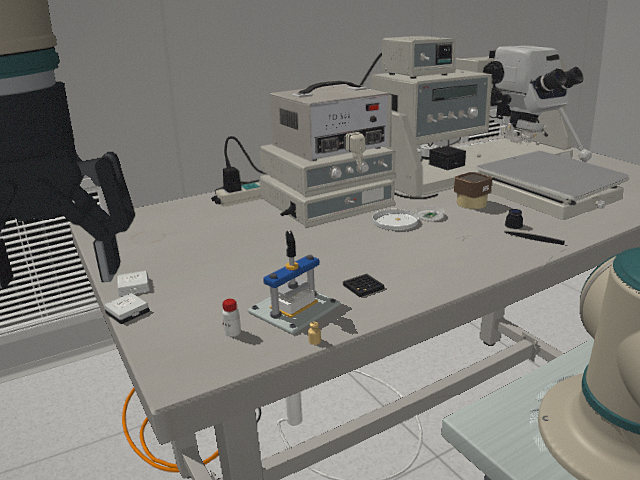

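View pics/top0.png

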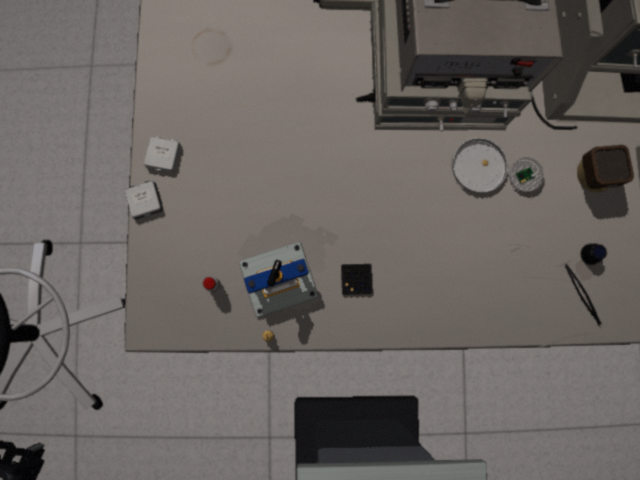

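The scene view shows the stand at about (295,300) with the wing at (291,245). In the top view the wing is at about (274,272), the vial at (210,284), the weight at (267,336) and the tray at (357,280). I'll take enlarged crops next.

```bash
python3 - <<'E'
import cv2,numpy as np
a=cv2.imread("pics/scene0.png")[225:335,240:350]; b=cv2.imread("pics/top0.png")[235:325,230:330]
f=lambda i,w:cv2.resize(i,(w,600),interpolation=cv2.INTER_CUBIC)
cv2.imwrite("pics/a.png",np.hstack([cv2.resize(a,(400,400),interpolation=2),cv2.resize(b,(400,360),interpolation=2)[:400].copy() if 0 else cv2.copyMakeBorder(cv2.resize(b,(400,360),interpolation=2),0,40,0,0,0)]))
E
```

```text
(no output)
```

View pics/a.png

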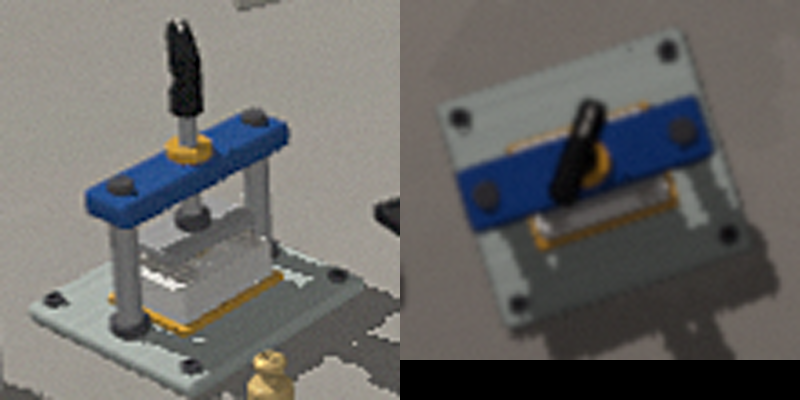

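The crop shows the bridge bolts at top px (251,284) and (301,267.5). The wing runs from about (271,284) to (278,261) with the white mark at its upper end, and in the scene view it spans rows 230 to 256 at column ~290. Next I'll triangulate.

```bash
cat > h.py <<'E'
import numpy as np,cv2
from rig import manip
from scipy.spatial.transform import Rotation as R
def ray(d,uv):
    k=np.array([d["k1"],0,0,0,0.]);
    p=cv2.undistortPointsIter(np.array([[uv]],float),d["mtx"],k,None,None,(3,50,1e-9))[0,0]
    M=d["world_to_cam"];return -M[:3,:3].T@M[:3,3],M[:3,:3].T@np.array([*p,1])
def atz(d,uv,z):
    o,r=ray(d,uv);return o+r*(z-o[2])/r[2]
def tri(a,ua,b,ub):
    o,r=ray(a,ua);p,q=ray(b,ub);t=np.linalg.lstsq(np.c_[r,-q],p-o,rcond=None)[0]
    A=o+t[0]*r;B=p+t[1]*q;return (A+B)/2,np.linalg.norm(A-B)
def proj(d,P):
    M=d["world_to_cam"];return cv2.projectPoints(np.array([P],float),cv2.Rodrigues(M[:3,:3])[0],M[:3,3],d["mtx"],np.array([d["k1"],0,0,0,0.]))[0][0,0]
E
python3 - <<'E'
from h import *
s=manip.get_image("scene");t=manip.get_image("top")
w,e=tri(s,(290,243.5),t,(274.6,272));print("wing",w,e)
b1=atz(t,(251.25,283.75),.077);b2=atz(t,(300.75,267.5),.077);print("bolts",b1,b2,np.linalg.norm(b1-b2),(b1+b2)/2)
# from the scene
c1=atz(s,(240+122*.275,225+186*.275),.077);c2=atz(s,(240+255*.275,225+117*.275),.077);print(c1,c2,np.linalg.norm(c1-c2),(c1+c2)/2)
d=b1-b2;print("stand yaw deg",np.degrees(np.arctan2(d[1],d[0]))-90)
for z in (.13,.145):
  a=atz(t,(271.2,283.7),z);b=atz(t,(278,261),z);v=b-a;print("wing yaw",np.degrees(np.arctan2(v[1],v[0])),np.linalg.norm(v),(a+b)/2)
m=(b1+b2+c1+c2)/4
for z in(.11,.12,.13,.14,.15): print(z,proj(s,[*m[:2],z]),proj(t,[*m[:2],z]))
print(atz(t,(210,284),.054),atz(t,(267,336),.031),atz(t,(357,280),.008))
E
```

```text
wing [0.46489702 0.18756336 0.11339972] 0.0005509571663799114
bolts [0.45015583 0.22557252 0.077     ] [0.47479389 0.14899737 0.077     ] 0.08044120276729923 [0.46247486 0.18728494 0.077     ]
[0.44799949 0.22620647 0.077     ] [0.47338525 0.14983217 0.077     ] 0.08048273257276822 [0.46069237 0.18801932 0.077     ]
stand yaw deg 17.835581214076228
wing yaw -16.683541703650015 0.034440367252301644 [0.46276523 0.18632308 0.13      ]
wing yaw -16.68354170364995 0.03379502696208426 [0.46139647 0.18542792 0.145     ]
0.11 [291.28046585 246.35594694] [274.5158407  274.33936358]
0.12 [290.94862388 240.24861608] [274.10805449 273.74802738]
0.13 [290.6145648 234.0801646] [273.69020341 273.1420609 ]
0.14 [290.27830855 227.85034673] [273.26191072 272.5209152 ]
0.15 [289.93987732 221.5589393 ] [272.82278068 271.88401354]
[0.45180527 0.29355851 0.054     ] [0.36884559 0.20466155 0.031     ] [0.45989416 0.05587436 0.008     ]
```

```bash
cat >> h.py <<'E'
def togo(P,yaw): # share rows to reach TCP P pointing down with tool y at yaw (deg)
    s=manip.get_state();q=s["ee_rot"];Q=R.from_quat(q[[1,2,3,0]])
    c=np.cos(np.radians(yaw));n=np.sin(np.radians(yaw));y=np.array([c,n,0]);z=np.array([0,0,-1.]);x=np.cross(y,z)
    T=R.from_matrix(np.c_[x,y,z]);print("d",(Q.inv().apply(np.array(P)-s["position"])/.25).round(4),"a",((Q.inv()*T).as_rotvec()/(np.pi/2)).round(4))
E
python3 - <<'E'
from h import *
t=manip.get_image("top")
m=np.zeros((480,640),np.uint8);m[250:294,262:290]=(t["img"].max(2)<60)[250:294,262:290]
n,l,st,c=cv2.connectedComponentsWithStats(m);i=1+st[1:,4].argmax();print(st[i],c[i])
ys,xs=np.where(l==i);P=np.array([atz(t,(x,y),.124)[:2] for x,y in zip(xs,ys)])
C=P.mean(0);w,V=np.linalg.eigh(np.cov((P-C).T));v=V[:,1]*np.sign(V[0,1]);print(C,np.degrees(np.arctan2(v[1],v[0])),np.ptp((P-C)@v),np.ptp((P-C)@V[:,0]))
yaw=np.degrees(np.arctan2(v[1],v[0]))+90
togo([.462,.1875,.18],yaw)
E
```

```text
[265 260  25  30 294] [275.37755102 277.18367347]
[0.45619512 0.18555831] -14.157611298680722 0.044701737955830906 0.03222502762972886
d [-1.3382 -0.8201  0.204 ] a [-5.00e-04 -1.00e-04 -1.29e-01]
```

```bash
python3 -m jog '[{"dx":-0.134,"dy":-0.082,"dz":0.02,"az":-0.02,"grip":0.2},{"dx":-0.268,"dy":-0.164,"dz":0.04,"az":-0.04,"grip":0.2},{"dx":-0.402,"dy":-0.246,"dz":0.06,"az":-0.06,"grip":0.2},{"dx":-0.536,"dy":-0.328,"dz":0.08,"az":-0.08,"grip":0.2},{"dx":-0.67,"dy":-0.41,"dz":0.1,"az":-0.1,"grip":0.2}]' 25
python3 -c "
from h import *
togo([.462,.1875,.16],73.3);print(manip.get_state()['qpos'])"
```

```text
d [-1.3382 -0.82    0.284 ] a [-5.000e-04 -1.000e-04 -1.008e-01]
[ 9.99991866e-01  2.76300456e-01  1.50548504e+00 -1.96718317e-07
  1.36068063e+00 -1.21004718e-01]schema error: expected keys dx, dy, dz, ax, ay, az, grip
```

```bash
python3 -m jog '[{"dx":-0.134,"dy":-0.082,"dz":0.02,"ax":0,"ay":0,"az":-0.02,"grip":0.2},{"dx":-0.268,"dy":-0.164,"dz":0.04,"ax":0,"ay":0,"az":-0.04,"grip":0.2},{"dx":-0.402,"dy":-0.246,"dz":0.06,"ax":0,"ay":0,"az":-0.06,"grip":0.2},{"dx":-0.536,"dy":-0.328,"dz":0.08,"ax":0,"ay":0,"az":-0.08,"grip":0.2},{"dx":-0.67,"dy":-0.41,"dz":0.1,"ax":0,"ay":0,"az":-0.1,"grip":0.2}]' 25
python3 -c "
from h import *
togo([.462,.1875,.16],73.3);print(manip.get_state()['qpos'])"
```

```text
clock: 0.67
position: [0.3567, 0.3512, 0.2061]
ee_rot: [0.0, 0.145, 0.989, 0.0]
contact_force: [1.4, 0.1, -0.3]
width: 0.0514
gripper_force: 0.0
d [-0.5908 -0.5069  0.1844] a [0.0001 0.0001 0.0008]
[ 6.38540466e-01  1.80321064e-01  1.69972690e+00 -7.98038690e-05
  1.26125493e+00 -6.41941014e-01]
```

```bash
python3 -m jog '[{"dx":-0.118,"dy":-0.1,"dz":0.02,"ax":0,"ay":0,"az":0,"grip":0.2},{"dx":-0.236,"dy":-0.2,"dz":0.04,"ax":0,"ay":0,"az":0,"grip":0.2},{"dx":-0.354,"dy":-0.3,"dz":0.06,"ax":0,"ay":0,"az":0,"grip":0.2},{"dx":-0.472,"dy":-0.4,"dz":0.08,"ax":0,"ay":0,"az":0,"grip":0.2},{"dx":-0.575,"dy":-0.49,"dz":0.1,"ax":0,"ay":0,"az":0,"grip":0.2}]' 
python3 -m jog '[{"dx":0,"dy":0,"dz":0,"ax":0,"ay":0,"az":0,"grip":0.2},{"dx":0,"dy":0,"dz":0,"ax":0,"ay":0,"az":0,"grip":0.2}]' 
python3 -c "
from h import *
togo([.462,.1875,.097],73.3);print(manip.get_state())
d=manip.get_image('scene');cv2.imwrite('pics/s2.png',cv2.resize(d['img'][150:350,200:400,::-1],(600,600),interpolation=2))"
```

```text
clock: 1.08
position: [0.4597, 0.1918, 0.1812]
ee_rot: [0.0, 0.146, 0.989, 0.0]
contact_force: [1.2, 0.7, 1.4]
width: 0.0515
gripper_force: 0.0
clock: 1.25
position: [0.4592, 0.1924, 0.1809]
ee_rot: [-0.0, 0.148, 0.989, -0.0]
contact_force: [-0.9, 0.1, -1.1]
width: 0.051
gripper_force: 0.0
d [-0.0167 -0.0154  0.3355] a [-0.0002 -0.0006 -0.0033]
{'clock': 1.25, 'qpos': array([ 2.56761076e-01,  1.96344977e-01,  1.74560162e+00,  2.56873208e-04,
        1.20059129e+00, -1.01742558e+00]), 'qd': array([ 0.04960858, -0.01384932,  0.00335682,  0.01881172,  0.01155012,
        0.00551356]), 'effort': array([ -1.38057075, -34.54177737, -22.99776793,  -0.22698528,
        -0.10329184,  -0.05088065]), 'position': array([0.45921361, 0.19241192, 0.18088606]), 'ee_rot': array([-4.81547883e-04,  1.47807787e-01,  9.89015986e-01, -7.62228394e-05]), 'contact_force': array([-0.86091257,  0.14085382, -1.14760274]), 'moment': array([-0.01078488, -0.03188123,  0.01443131]), 'gripper_force': 0.0, 'width': 0.051029070340393105}
```

View pics/s2.png

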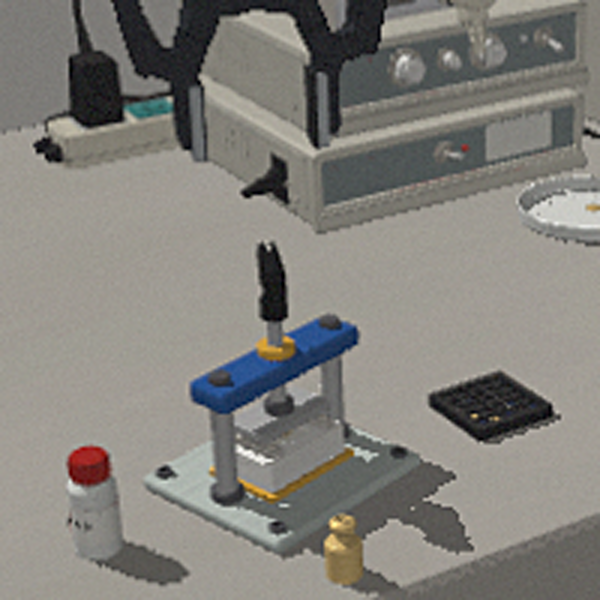

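The fingers hang centred above the wing (crop ~(270,280)), and their closing line is across its thin side. Descending, then gripping.

```bash
python3 -m jog '[{"dx":-0.017,"dy":-0.015,"dz":0.08,"ax":0,"ay":0,"az":0,"grip":0.2},{"dx":-0.017,"dy":-0.015,"dz":0.16,"ax":0,"ay":0,"az":0,"grip":0.2},{"dx":-0.017,"dy":-0.015,"dz":0.24,"ax":0,"ay":0,"az":0,"grip":0.2},{"dx":-0.017,"dy":-0.015,"dz":0.3,"ax":0,"ay":0,"az":0,"grip":0.2},{"dx":-0.017,"dy":-0.015,"dz":0.335,"ax":0,"ay":0,"az":0,"grip":0.2}]' 
python3 -m jog '[{"dx":0,"dy":0,"dz":0,"ax":0,"ay":0,"az":0,"grip":0.2},{"dx":0,"dy":0,"dz":0,"ax":0,"ay":0,"az":0,"grip":0.2}]' 
python3 -c "
from h import *
togo([.462,.1875,.097],73.3)
d=manip.get_image('scene');cv2.imwrite('pics/s3.png',cv2.resize(d['img'][200:300,240:340,::-1],(500,500),interpolation=2))"
```

```text
clock: 1.72
position: [0.4597, 0.1903, 0.0961]
ee_rot: [-0.001, 0.145, 0.989, -0.0]
contact_force: [0.0, 0.3, -0.3]
width: 0.0515
gripper_force: 0.0
clock: 1.88
position: [0.4613, 0.19, 0.0978]
ee_rot: [-0.0, 0.145, 0.989, 0.0]
contact_force: [0.0, -0.5, 0.5]
width: 0.0509
gripper_force: 0.0
d [-0.0058 -0.0089  0.0031] a [ 0.0001 -0.0001  0.0001]
```

View pics/s3.png

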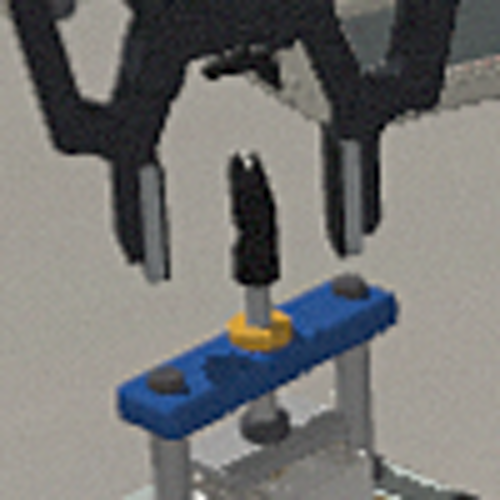

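The pads straddle the wing, with their midpoint and the wing's centre both at crop column ~255, at the right height. Closing.

```bash
python3 -m jog '[{"dx":-0.003,"dy":-0.002,"dz":0.002,"ax":0,"ay":0,"az":0,"grip":-0.4},{"dx":-0.003,"dy":-0.002,"dz":0.002,"ax":0,"ay":0,"az":0,"grip":-0.85},{"dx":-0.003,"dy":-0.002,"dz":0.002,"ax":0,"ay":0,"az":0,"grip":-0.85},{"dx":-0.003,"dy":-0.002,"dz":0.002,"ax":0,"ay":0,"az":0,"grip":-1},{"dx":-0.003,"dy":-0.002,"dz":0.002,"ax":0,"ay":0,"az":0,"grip":-1}]' 25
python3 -m jog '[{"dx":0,"dy":0,"dz":0,"ax":0,"ay":0,"az":0,"grip":-1},{"dx":0,"dy":0,"dz":0,"ax":0,"ay":0,"az":0,"grip":-1},{"dx":0,"dy":0,"dz":0,"ax":0,"ay":0,"az":0,"grip":-1},{"dx":0,"dy":0,"dz":0,"ax":0,"ay":0,"az":0,"grip":-1},{"dx":0,"dy":0,"dz":0,"ax":0,"ay":0,"az":0,"grip":-1}]' 
cat > m.py <<'E'
from h import *
s=manip.get_state();y=R.from_quat(s["ee_rot"][[1,2,3,0]]).apply([0,1,0])
print("yaw",round(np.degrees(np.arctan2(y[1],y[0])),2),"pos",s["position"].round(4),"F",s["contact_force"].round(1),"M",s["moment"].round(3),"tau6",s["effort"][5].round(3),"j6",s["qpos"][5].round(3),"w",round(s["width"],4),"g",round(s["gripper_force"],1),"t",s["clock"])
E
python3 m.py
```

```text
clock: 2.35
position: [0.4624, 0.1879, 0.0979]
ee_rot: [0.001, 0.146, 0.989, -0.0]
contact_force: [-1.0, -3.6, 5.9]
width: 0.012
gripper_force: 24.4
clock: 2.77
position: [0.4625, 0.1879, 0.0979]
ee_rot: [0.001, 0.146, 0.989, -0.0]
contact_force: [-1.3, -3.2, 6.4]
width: 0.0121
gripper_force: 24.4
yaw 73.24 pos [0.4625 0.1879 0.0979] F [-1.3 -3.2  6.4] M [-0.504  0.169  0.01 ] tau6 0.018 j6 -1.031 w 0.0121 g 24.4 t 2.7667
```

```bash
python3 -m jog '[{"dx":0,"dy":0,"dz":0.0008,"ax":0,"ay":0,"az":0.07,"grip":-1},{"dx":0,"dy":0,"dz":0.0017,"ax":0,"ay":0,"az":0.14,"grip":-1}]' >/dev/null; python3 m.py
python3 -m jog '[{"dx":0,"dy":0,"dz":0.0008,"ax":0,"ay":0,"az":0.07,"grip":-1},{"dx":0,"dy":0,"dz":0.0017,"ax":0,"ay":0,"az":0.14,"grip":-1}]' >/dev/null; python3 m.py
for i in 1 2 3 4; do python3 -m jog '[{"dx":0,"dy":0,"dz":0,"ax":0,"ay":0,"az":0,"grip":-1}]' >/dev/null; python3 m.py;done
python3 -m jog '[{"dx":0,"dy":0,"dz":0.0008,"ax":0,"ay":0,"az":0.07,"grip":-1}]' >/dev/null; python3 m.py
```

```text
yaw 60.35 pos [0.4624 0.1878 0.0974] F [-2.2 -2.6  5.9] M [-0.626  0.201  0.038] tau6 -1.124 j6 -0.805 w 0.0123 g 24.5 t 2.9333
yaw 47.74 pos [0.4624 0.1877 0.097 ] F [-0.6 -4.7  6.9] M [-0.698  0.204  0.006] tau6 -1.064 j6 -0.585 w 0.012 g 24.5 t 3.1
yaw 47.83 pos [0.4623 0.1877 0.097 ] F [-1.3 -4.2  6. ] M [-0.614  0.2   -0.019] tau6 0.645 j6 -0.587 w 0.0124 g 24.5 t 3.1833
yaw 48.02 pos [0.4624 0.1877 0.097 ] F [-2.1 -4.1  5.7] M [-0.614  0.201 -0.084] tau6 0.018 j6 -0.59 w 0.012 g 24.5 t 3.2667
yaw 48.03 pos [0.4624 0.1877 0.097 ] F [-1.2 -3.8  6.8] M [-0.641  0.235 -0.05 ] tau6 -0.039 j6 -0.591 w 0.0123 g 24.5 t 3.35
yaw 48.03 pos [0.4624 0.1877 0.097 ] F [-0.8 -2.9  4.5] M [-0.6    0.16  -0.042] tau6 -0.042 j6 -0.591 w 0.0125 g 24.5 t 3.4333
yaw 41.64 pos [0.4623 0.1876 0.0968] F [-0.8 -3.3  6.6] M [-0.611  0.212  0.038] tau6 -1.751 j6 -0.479 w 0.0119 g 24.5 t 3.5167
```

Settled tau6 is a clean reading of the screw's drag. I'll continue in small guarded steps that stop once the resisting torque passes 0.06.

```bash
cat > g.py <<'E'
from h import *
import sys
s=manip.get_state();y=R.from_quat(s["ee_rot"][[1,2,3,0]]).apply([0,1,0])
print(round(np.degrees(np.arctan2(y[1],y[0])),2),"tau6",s["effort"][5].round(3),"Mz",s["moment"][2].round(3),"F",s["contact_force"].round(1),"z",s["position"][2].round(4),"t",round(s["clock"],2),flush=True)
sys.exit(bool(s["effort"][5]>.06))
E
python3 -m jog '[{"dx":0,"dy":0,"dz":0.0008,"ax":0,"ay":0,"az":0.05,"grip":-1},{"dx":0,"dy":0,"dz":0.0013,"ax":0,"ay":0,"az":0.1,"grip":-1},{"dx":0,"dy":0,"dz":0.0015,"ax":0,"ay":0,"az":0.12,"grip":-1},{"dx":0,"dy":0,"dz":0.0015,"ax":0,"ay":0,"az":0.12,"grip":-1},{"dx":0,"dy":0,"dz":0.0015,"ax":0,"ay":0,"az":0.12,"grip":-1}]' >/dev/null; python3 g.py &&
python3 -m jog '[{"dx":0,"dy":0,"dz":0.0002,"ax":0,"ay":0,"az":0.017,"grip":-1},{"dx":0,"dy":0,"dz":0.0004,"ax":0,"ay":0,"az":0.033,"grip":-1},{"dx":0,"dy":0,"dz":0.0004,"ax":0,"ay":0,"az":0.033,"grip":-1},{"dx":0,"dy":0,"dz":0.0004,"ax":0,"ay":0,"az":0.033,"grip":-1},{"dx":0,"dy":0,"dz":0.0004,"ax":0,"ay":0,"az":0.033,"grip":-1}]' >/dev/null && python3 g.py &&
python3 -m jog '[{"dx":0,"dy":0,"dz":0.0002,"ax":0,"ay":0,"az":0.017,"grip":-1},{"dx":0,"dy":0,"dz":0.0004,"ax":0,"ay":0,"az":0.033,"grip":-1},{"dx":0,"dy":0,"dz":0.0004,"ax":0,"ay":0,"az":0.033,"grip":-1},{"dx":0,"dy":0,"dz":0.0004,"ax":0,"ay":0,"az":0.033,"grip":-1}]' >/dev/null && python3 g.py &&
python3 -m jog '[{"dx":0,"dy":0,"dz":0.0002,"ax":0,"ay":0,"az":0.017,"grip":-1},{"dx":0,"dy":0,"dz":0.0004,"ax":0,"ay":0,"az":0.033,"grip":-1},{"dx":0,"dy":0,"dz":0.0004,"ax":0,"ay":0,"az":0.033,"grip":-1}]' >/dev/null && python3 g.py
```

```text
30.94 tau6 0.003 Mz -0.034 F [-0.7 -4.4  7.3] z 0.0964 t 3.93
27.97 tau6 -0.02 Mz 0.031 F [-1.3 -3.1  7.2] z 0.0963 t 4.35
25.0 tau6 -0.008 Mz 0.02 F [-2.  -4.2  6.3] z 0.0962 t 4.68
21.98 tau6 0.135 Mz -0.034 F [-1.6 -4.2  7.8] z 0.0961 t 4.93
```

```bash

python3 -m jog '[{"dx":0,"dy":0,"dz":0,"ax":0,"ay":0,"az":0,"grip":-1},{"dx":0,"dy":0,"dz":0,"ax":0,"ay":0,"az":0,"grip":-1}]' >/dev/null; python3 g.py &&
python3 -m jog '[{"dx":0,"dy":0,"dz":0.0002,"ax":0,"ay":0,"az":0.017,"grip":-1},{"dx":0,"dy":0,"dz":0.0004,"ax":0,"ay":0,"az":0.033,"grip":-1},{"dx":0,"dy":0,"dz":0.0004,"ax":0,"ay":0,"az":0.033,"grip":-1},{"dx":0,"dy":0,"dz":0.0004,"ax":0,"ay":0,"az":0.033,"grip":-1}]' >/dev/null && python3 g.py &&
python3 -m jog '[{"dx":0,"dy":0,"dz":0.0002,"ax":0,"ay":0,"az":0.017,"grip":-1},{"dx":0,"dy":0,"dz":0.0004,"ax":0,"ay":0,"az":0.033,"grip":-1},{"dx":0,"dy":0,"dz":0.0004,"ax":0,"ay":0,"az":0.033,"grip":-1},{"dx":0,"dy":0,"dz":0.0004,"ax":0,"ay":0,"az":0.033,"grip":-1}]' >/dev/null && python3 g.py &&
python3 -m jog '[{"dx":0,"dy":0,"dz":0.0002,"ax":0,"ay":0,"az":0.017,"grip":-1},{"dx":0,"dy":0,"dz":0.0004,"ax":0,"ay":0,"az":0.033,"grip":-1},{"dx":0,"dy":0,"dz":0.0004,"ax":0,"ay":0,"az":0.033,"grip":-1},{"dx":0,"dy":0,"dz":0.0004,"ax":0,"ay":0,"az":0.033,"grip":-1}]' >/dev/null && python3 g.py &&
python3 -m jog '[{"dx":0,"dy":0,"dz":0.0002,"ax":0,"ay":0,"az":0.017,"grip":-1},{"dx":0,"dy":0,"dz":0.0004,"ax":0,"ay":0,"az":0.033,"grip":-1},{"dx":0,"dy":0,"dz":0.0004,"ax":0,"ay":0,"az":0.033,"grip":-1},{"dx":0,"dy":0,"dz":0.0004,"ax":0,"ay":0,"az":0.033,"grip":-1}]' >/dev/null && python3 g.py &&
python3 -m jog '[{"dx":0,"dy":0,"dz":0.0002,"ax":0,"ay":0,"az":0.017,"grip":-1},{"dx":0,"dy":0,"dz":0.0004,"ax":0,"ay":0,"az":0.033,"grip":-1},{"dx":0,"dy":0,"dz":0.0004,"ax":0,"ay":0,"az":0.033,"grip":-1},{"dx":0,"dy":0,"dz":0.0004,"ax":0,"ay":0,"az":0.033,"grip":-1}]' >/dev/null && python3 g.py &&
python3 -m jog '[{"dx":0,"dy":0,"dz":0.0002,"ax":0,"ay":0,"az":0.017,"grip":-1},{"dx":0,"dy":0,"dz":0.0004,"ax":0,"ay":0,"az":0.033,"grip":-1},{"dx":0,"dy":0,"dz":0.0004,"ax":0,"ay":0,"az":0.033,"grip":-1},{"dx":0,"dy":0,"dz":0.0004,"ax":0,"ay":0,"az":0.033,"grip":-1}]' >/dev/null && python3 g.py &&
python3 -m jog '[{"dx":0,"dy":0,"dz":0.0002,"ax":0,"ay":0,"az":0.017,"grip":-1},{"dx":0,"dy":0,"dz":0.0004,"ax":0,"ay":0,"az":0.033,"grip":-1},{"dx":0,"dy":0,"dz":0.0004,"ax":0,"ay":0,"az":0.033,"grip":-1},{"dx":0,"dy":0,"dz":0.0004,"ax":0,"ay":0,"az":0.033,"grip":-1}]' >/dev/null && python3 g.py
```

```text
22.03 tau6 -0.022 Mz 0.003 F [-1.6 -4.2  7.4] z 0.0961 t 5.1
19.06 tau6 -0.009 Mz 0.004 F [-0.9 -3.9  6.8] z 0.096 t 5.43
16.09 tau6 -0.009 Mz 0.023 F [-1.3 -3.7  7.4] z 0.0959 t 5.77
13.12 tau6 -0.009 Mz -0.032 F [-1.9 -3.4  6.5] z 0.0958 t 6.1
10.15 tau6 -0.01 Mz -0.045 F [-1.6 -3.9  6. ] z 0.0957 t 6.43
7.18 tau6 -0.01 Mz -0.028 F [-0.8 -4.2  6.7] z 0.0956 t 6.77
4.21 tau6 -0.01 Mz -0.057 F [-1.7 -4.5  7.3] z 0.0955 t 7.1
1.24 tau6 -0.01 Mz 0.002 F [-1.5 -4.6  7.1] z 0.0954 t 7.43
```

```bash
sed -i 's/>.06/>.025/' g.py
python3 -m jog '[{"dx":0,"dy":0,"dz":0.0002,"ax":0,"ay":0,"az":0.017,"grip":-1},{"dx":0,"dy":0,"dz":0.0004,"ax":0,"ay":0,"az":0.033,"grip":-1},{"dx":0,"dy":0,"dz":0.0004,"ax":0,"ay":0,"az":0.033,"grip":-1},{"dx":0,"dy":0,"dz":0.0004,"ax":0,"ay":0,"az":0.033,"grip":-1}]' >/dev/null && python3 g.py &&
python3 -m jog '[{"dx":0,"dy":0,"dz":0.0002,"ax":0,"ay":0,"az":0.017,"grip":-1},{"dx":0,"dy":0,"dz":0.0004,"ax":0,"ay":0,"az":0.033,"grip":-1},{"dx":0,"dy":0,"dz":0.0004,"ax":0,"ay":0,"az":0.033,"grip":-1},{"dx":0,"dy":0,"dz":0.0004,"ax":0,"ay":0,"az":0.033,"grip":-1}]' >/dev/null && python3 g.py &&
python3 -m jog '[{"dx":0,"dy":0,"dz":0.0002,"ax":0,"ay":0,"az":0.017,"grip":-1},{"dx":0,"dy":0,"dz":0.0004,"ax":0,"ay":0,"az":0.033,"grip":-1},{"dx":0,"dy":0,"dz":0.0004,"ax":0,"ay":0,"az":0.033,"grip":-1},{"dx":0,"dy":0,"dz":0.0004,"ax":0,"ay":0,"az":0.033,"grip":-1}]' >/dev/null && python3 g.py &&
python3 -m jog '[{"dx":0,"dy":0,"dz":0.0002,"ax":0,"ay":0,"az":0.017,"grip":-1},{"dx":0,"dy":0,"dz":0.0004,"ax":0,"ay":0,"az":0.033,"grip":-1},{"dx":0,"dy":0,"dz":0.0004,"ax":0,"ay":0,"az":0.033,"grip":-1},{"dx":0,"dy":0,"dz":0.0004,"ax":0,"ay":0,"az":0.033,"grip":-1}]' >/dev/null && python3 g.py &&
python3 -m jog '[{"dx":0,"dy":0,"dz":0.0002,"ax":0,"ay":0,"az":0.017,"grip":-1},{"dx":0,"dy":0,"dz":0.0004,"ax":0,"ay":0,"az":0.033,"grip":-1},{"dx":0,"dy":0,"dz":0.0004,"ax":0,"ay":0,"az":0.033,"grip":-1},{"dx":0,"dy":0,"dz":0.0004,"ax":0,"ay":0,"az":0.033,"grip":-1}]' >/dev/null && python3 g.py &&
python3 -m jog '[{"dx":0,"dy":0,"dz":0.0002,"ax":0,"ay":0,"az":0.017,"grip":-1},{"dx":0,"dy":0,"dz":0.0004,"ax":0,"ay":0,"az":0.033,"grip":-1},{"dx":0,"dy":0,"dz":0.0004,"ax":0,"ay":0,"az":0.033,"grip":-1},{"dx":0,"dy":0,"dz":0.0004,"ax":0,"ay":0,"az":0.033,"grip":-1}]' >/dev/null && python3 g.py &&
python3 -m jog '[{"dx":0,"dy":0,"dz":0.0002,"ax":0,"ay":0,"az":0.017,"grip":-1},{"dx":0,"dy":0,"dz":0.0004,"ax":0,"ay":0,"az":0.033,"grip":-1},{"dx":0,"dy":0,"dz":0.0004,"ax":0,"ay":0,"az":0.033,"grip":-1},{"dx":0,"dy":0,"dz":0.0004,"ax":0,"ay":0,"az":0.033,"grip":-1}]' >/dev/null && python3 g.py &&
python3 -m jog '[{"dx":0,"dy":0,"dz":0.0002,"ax":0,"ay":0,"az":0.017,"grip":-1},{"dx":0,"dy":0,"dz":0.0004,"ax":0,"ay":0,"az":0.033,"grip":-1},{"dx":0,"dy":0,"dz":0.0004,"ax":0,"ay":0,"az":0.033,"grip":-1},{"dx":0,"dy":0,"dz":0.0004,"ax":0,"ay":0,"az":0.033,"grip":-1}]' >/dev/null && python3 g.py
```

```text
-1.73 tau6 -0.01 Mz -0.027 F [-1.9 -5.   7.1] z 0.0953 t 7.77
-4.7 tau6 -0.002 Mz -0.026 F [-1.8 -4.8  7.3] z 0.0952 t 8.1
-7.66 tau6 0.053 Mz 0.074 F [-2.8 -4.2  7.3] z 0.0952 t 8.43
```

```bash
for i in 1 2 3 4 5 6 7 8; do python3 -m jog '[{"dx":0,"dy":0,"dz":0,"ax":0,"ay":0,"az":0,"grip":-1}]' >/dev/null; python3 g.py;done
```

```text
-7.66 tau6 0.04 Mz 0.027 F [-2.7 -3.3  7.7] z 0.0952 t 8.52
-7.66 tau6 0.04 Mz 0.002 F [-1.8 -3.7  7.7] z 0.0952 t 8.6
-7.65 tau6 0.04 Mz 0.074 F [-2.3 -4.3  7.2] z 0.0952 t 8.68
-7.65 tau6 0.04 Mz 0.056 F [-2.1 -4.2  7.4] z 0.0952 t 8.77
-7.65 tau6 0.04 Mz 0.036 F [-1.9 -4.2  8.1] z 0.0952 t 8.85
-7.65 tau6 0.04 Mz 0.005 F [-1.4 -3.8  6.6] z 0.0952 t 8.93
-7.65 tau6 0.04 Mz 0.025 F [-2.5 -3.9  8.3] z 0.0952 t 9.02
-7.65 tau6 0.04 Mz 0.028 F [-2.  -4.   7.7] z 0.0952 t 9.1
```

```bash
python3 -m jog '[{"dx":0,"dy":0,"dz":0,"ax":0,"ay":0,"az":0.006,"grip":-1},{"dx":0,"dy":0,"dz":0,"ax":0,"ay":0,"az":0.012,"grip":-1},{"dx":0,"dy":0,"dz":0,"ax":0,"ay":0,"az":0.017,"grip":-1}]' >/dev/null; python3 g.py; for i in 1 2 3 4; do python3 -m jog '[{"dx":0,"dy":0,"dz":0,"ax":0,"ay":0,"az":0,"grip":-1}]' >/dev/null; python3 g.py;done
```

```text
-9.2 tau6 0.047 Mz 0.1 F [-1.8 -4.5  8.3] z 0.0951 t 9.35
-9.19 tau6 0.122 Mz 0.096 F [-2.  -4.7  7.6] z 0.0951 t 9.43
-9.18 tau6 0.079 Mz 0.029 F [-2.2 -4.5  7.5] z 0.0952 t 9.52
-9.17 tau6 0.076 Mz 0.059 F [-2.2 -3.3  7.4] z 0.0952 t 9.6
-9.18 tau6 0.076 Mz 0.117 F [-3.  -4.   7.4] z 0.0951 t 9.68
```

The stop is found: torque rises about 1.4 N m/rad from contact at about -5.5° and reads 0.076 N m, held for over 0.3 s, so the foot is snug and not forced. Now backing off a quarter turn.

```bash

python3 -m jog '[{"dx":0,"dy":0,"dz":-0.0004,"ax":0,"ay":0,"az":-0.07,"grip":-1},{"dx":0,"dy":0,"dz":-0.0012,"ax":0,"ay":0,"az":-0.14,"grip":-1},{"dx":0,"dy":0,"dz":-0.002,"ax":0,"ay":0,"az":-0.21,"grip":-1},{"dx":0,"dy":0,"dz":-0.0028,"ax":0,"ay":0,"az":-0.28,"grip":-1},{"dx":0,"dy":0,"dz":-0.0036,"ax":0,"ay":0,"az":-0.34,"grip":-1}]' >/dev/null; python3 g.py
python3 -m jog '[{"dx":0,"dy":0,"dz":-0.0008,"ax":0,"ay":0,"az":-0.07,"grip":-1},{"dx":0,"dy":0,"dz":-0.0017,"ax":0,"ay":0,"az":-0.14,"grip":-1},{"dx":0,"dy":0,"dz":-0.0025,"ax":0,"ay":0,"az":-0.21,"grip":-1},{"dx":0,"dy":0,"dz":-0.0033,"ax":0,"ay":0,"az":-0.28,"grip":-1},{"dx":0,"dy":0,"dz":-0.0041,"ax":0,"ay":0,"az":-0.34,"grip":-1}]' >/dev/null; python3 g.py
python3 -m jog '[{"dx":0,"dy":0,"dz":-0.0008,"ax":0,"ay":0,"az":-0.07,"grip":-1},{"dx":0,"dy":0,"dz":-0.0017,"ax":0,"ay":0,"az":-0.14,"grip":-1},{"dx":0,"dy":0,"dz":-0.0025,"ax":0,"ay":0,"az":-0.21,"grip":-1},{"dx":0,"dy":0,"dz":-0.0033,"ax":0,"ay":0,"az":-0.28,"grip":-1},{"dx":0,"dy":0,"dz":-0.0041,"ax":0,"ay":0,"az":-0.34,"grip":-1}]' >/dev/null
python3 -m jog '[{"dx":0,"dy":0,"dz":0,"ax":0,"ay":0,"az":0,"grip":-1},{"dx":0,"dy":0,"dz":0,"ax":0,"ay":0,"az":0,"grip":-1},{"dx":0,"dy":0,"dz":0,"ax":0,"ay":0,"az":0,"grip":-1}]' >/dev/null;python3 m.py
```

```text
21.69 tau6 0.783 Mz -0.075 F [-1.7 -4.3  7.9] z 0.0961 t 10.1
52.28 tau6 0.785 Mz -0.031 F [-1.2 -2.5  5.4] z 0.0971 t 10.52
yaw 82.59 pos [0.4625 0.1879 0.0982] F [-1.5 -2.7  7. ] M [-0.472  0.133  0.026] tau6 0.015 j6 -1.194 w 0.0123 g 24.5 t 11.1833
```

Now release (opening slowly to half) and rise straight up.

```bash

python3 -m jog '[{"dx":0,"dy":0,"dz":0,"ax":0,"ay":0,"az":0,"grip":-0.6},{"dx":0,"dy":0,"dz":0,"ax":0,"ay":0,"az":0,"grip":-0.2},{"dx":0,"dy":0,"dz":0,"ax":0,"ay":0,"az":0,"grip":0.2},{"dx":0,"dy":0,"dz":0,"ax":0,"ay":0,"az":0,"grip":0.2},{"dx":0,"dy":0,"dz":0,"ax":0,"ay":0,"az":0,"grip":0.2}]'; python3 m.py
python3 -m jog '[{"dx":0,"dy":0,"dz":-0.08,"ax":0,"ay":0,"az":0,"grip":0.2},{"dx":0,"dy":0,"dz":-0.2,"ax":0,"ay":0,"az":0,"grip":0.2},{"dx":0,"dy":0,"dz":-0.34,"ax":0,"ay":0,"az":0,"grip":0.2},{"dx":0,"dy":0,"dz":-0.48,"ax":0,"ay":0,"az":0,"grip":0.2},{"dx":0,"dy":0,"dz":-0.5,"ax":0,"ay":0,"az":0,"grip":0.2}]' >/dev/null
python3 -m jog '[{"dx":0.15,"dy":0,"dz":0,"ax":0,"ay":0,"az":0,"grip":0.2},{"dx":0.3,"dy":0,"dz":0,"ax":0,"ay":0,"az":0,"grip":0.2},{"dx":0.45,"dy":0,"dz":0,"ax":0,"ay":0,"az":0,"grip":0.2},{"dx":0.6,"dy":0,"dz":0,"ax":0,"ay":0,"az":0,"grip":0.2},{"dx":0.6,"dy":0,"dz":0,"ax":0,"ay":0,"az":0,"grip":0.2}]' >/dev/null
python3 -m jog '[{"dx":0,"dy":0,"dz":0,"ax":0,"ay":0,"az":0,"grip":0.2},{"dx":0,"dy":0,"dz":0,"ax":0,"ay":0,"az":0,"grip":0.2}]'
python3 - <<'E'
from h import *
s=manip.get_image("scene")["img"];t=manip.get_image("top")["img"]
f=lambda i:cv2.resize(i[:,:,::-1],(400,400),interpolation=2)
cv2.imwrite("pics/end.png",np.hstack([f(s[215:365,220:370]),f(t[225:345,215:335])]))
E
```

```text
clock: 11.6
position: [0.4621, 0.1886, 0.0971]
ee_rot: [-0.0, 0.065, 0.998, 0.0]
contact_force: [0.3, 0.5, -0.0]
width: 0.051
gripper_force: 0.0
yaw 82.58 pos [0.4621 0.1886 0.0971] F [ 0.3  0.5 -0. ] M [0.02  0.022 0.019] tau6 0.0 j6 -1.194 w 0.051 g 0.0 t 11.6
clock: 12.6
position: [0.3139, 0.208, 0.2225]
ee_rot: [0.001, 0.064, 0.998, 0.0]
contact_force: [0.6, 0.4, -0.5]
width: 0.051
gripper_force: 0.0
```

View pics/end.png

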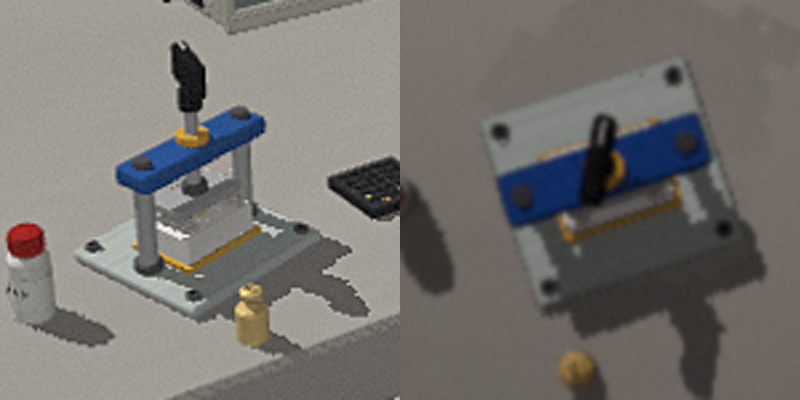

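The wing (top crop (592,203) to (605,118)) sits at about -8° yaw, matching the commanded -7.4°. The bystanders haven't moved and the gripper is clear.

```bash
python3 -c "
from rig import manip
print(manip.sign_off())"
```

```text
the job is handed in; nothing more can be done
None
```

The job is handed in: I turned the thumbscrew clockwise until the foot met the chuck (about 0.08 N m at the wing, below the 0.18 that counts as forced), backed it off about a quarter turn and let go; the vial, weight and tray looked unmoved in the last pictures.

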